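Lock the clamp stud into the repair-bench rail

ROBOT

A 6-joint arm with a two-finger parallel gripper is mounted at the origin on the work surface. World frame = base frame: x ahead of the robot, y to its left, z up, the work surface at z = 0. Lengths are in mm, angles in rad, forces in N, time in s.
With the tool pointing down it reaches from about 275 to 850 mm from the base axis. Payload 5.2 kg.
Tool frame: the origin (TCP) lies at the very end of the fingers, on their centre line; the grasp point (between the pads) lies 19 mm behind it (manip.grasp_offset is the distance from the TCP to the grasp point, in mm); x points along the fingers, y is the direction in which the jaws open and shut, and the axes are right-handed (so a half turn about x gives the same grasp; the last joint's range is limited). The gripper opens to 85 mm and grips with 20 to 120 N. Pads are 22 mm wide; open, the fingers measure 114 mm over their backs; the gripper's body (76 mm by 85 mm) begins 54 mm behind the grasp point. The pads swing forward as they close: fully open they stand 13 mm farther back than shut.
Start: joints at [-1.352, 0.259, 1.535, -0, 1.348, -0.203], TCP at [225.192, -501.79, 231.31] pointing down, gripper open.
Joint ranges: [-3.14, 3.14], [-0.91, 2.08], [0.19, 2.58], [-1.22, 4.36], [0.22, 2.71], [-3.12, 3.12]. Speed limits (rad/s): [2.57, 2.57, 3.14, 3.14, 3.14, 3.14].

INTERFACE

Orientations are given as a unit quaternion [w, x, y, z].
In Python, from bench import manip gives the robot as it stands.
- The arm moves only by the tool play_rows, never from a script. Its argument "commands" is a list of rows, each an object of numbers: "dx", "dy", "dz": the shift along the tool's x, y, z in units of 40 mm (1.0 is 40 mm); "roll": the turn about the tool's x in units of 8 degrees (1.0 is 8 degrees); "grip": the finger opening in mm, from 0 to 85.4. A call has 1 to 5 rows; each row is the pose to reach, as a shift and turn from the pose commanded when the call began, along the tool's axes at that moment; what a row does not reach only later rows make up. A row lasts 1/10 s, in which the tool goes at most 50 mm and 8.59 degrees, less where a joint would pass 70% of its speed; a pose out of reach is approached as far as the arm can. A call with a gripper value outside its range is refused whole. The fingers move at their own pace and stop on an object; "squeeze" is the grip in N (left out, the last holds). Time passes only in rows, so rows that repeat a pose let the fingers close. It gives the time, the measured TCP pose, the force and the opening at its end, in the units of the state.
- manip.read_state(): the state, without advancing time (a new reading comes with each control period).
- manip.read_camera(name): name is "scene" or "top" or "wrist"; returns the picture (400x640x3 uint8, blue, green, red); there is no depth.
- manip.calibration(name): a dict with "camera_matrix" (3x3 intrinsics, pixels), "R" (3x3) and "t" (3): a world point X has camera coordinates R X + t. Camera axes: x right, y down, z forward; pixel columns grow to the right and rows downward; lengths in mm; the calibration is good to about 2 mm. The wrist camera is an equidistant fisheye: a pixel r from the principal point sees the ray r / f radians off the axis. A picture is of the moment at which its call begins: read the wrist's pose just before it. calibration takes no time and is no camera call; for the wrist camera it gives the pose at the moment of the call.
- manip.close_job(): hands the job in, once; it reports no verdict.
The state is a dict: "t": time; "qpos": joint angles; "dq": joint speeds; "effort": joint torques, N m; "tcp_pos": TCP position; "tcp_rot": TCP orientation; "ft_force": force on the tool from outside, world axes, zero at the start; "wrist_torque": the same for the moment, N m; "gripper_width": opening from 0.0 (shut) to 1.0 (fully open).
Only numpy, scipy, OpenCV 4.12 (cv2) and the standard library are available. Lean on these libraries where they do the work, as an engineer would, in place of code of your own. Each camera call takes 0.05 s, during which the arm holds its last target. There are 200 camera calls.

TASK

The yellow anchor plate on the bench's T-slot rail still lacks its clamp stud. Take the red-handled stud, lower its long foot into the open part of the rail's slot in front of the plate's fork, slide it along the slot until it is home in the fork, then give it a quarter turn so that its foot locks across the slot under the rail's lips, and let go. Leave the blue-handled stud alone.

Things in the scene. Friction and masses are not known exactly. Their poses are not given: they have to be found in the camera images.
- red_stud: Loose steel stud (0.3 kg; all in mm), upright on the bench. Origin: underside centre of its foot; z up its axis. Foot 54 long (x) x 22 (y) x 10 mm thick; neck dia 16 up to z=35; collar dia 42, z=35 to 41; stem dia 14; red tee handle 60 (x) x 16 (y) mm, z=60 to 92, parallel to the foot: grip it across its 16 mm, from above. Same after a half turn; turns either way.
- rail: Fixed grey T-slot rail (all in mm), 346 (x) x 88 (y) x 30 mm high. Origin: underside centre. The slot runs along x at y=0; +x is the end with the yellow plate. Opening 32 mm wide between lips (z=22 to 30); below them a channel 72 mm wide, floor at z=6. Ends closed by 6 mm caps. A foot lying along the slot passes down between the lips; turned across, it is held under them.
- anchor: Fixed yellow plate (mm), 8 thick, on the rail's top, x along the rail's x. Origin: slot centre line, plate's underside, where stud axis stands when home. Fork: 32 mm wide notch over the slot, mouth at x=-32 (open to -x), closed end x=+8 (neck touches). Bolt head at x=+56, 11 mm high. The foot cannot drop through the fork: it enters the slot with its axis at x=-90 to -65, then slides +x.
- blue_stud: Loose stud like the red one, 92 mm tall, but with a blue handle and a round foot, 50 mm in diameter, that does not fit the slot; upright on the bench. Origin: centre of its underside. To be left where it is.
Not all that is in view belongs to the job. What is shaped like the red_stud but green or orange is not meant.

How it is judged:
By the outcome, as a careful person would: the job done as asked, in the order asked, and still so for the second after the job is handed in, with the robot touching nothing.
It also fails if it takes over 42 s, if anything falls off the work surface, if the arm or the gripper's body presses on something with over 40 N, if the wrist force passes 120 N, or if a joint passes its speed limit or range.

## Working session

There is one attempt and no reset: what is moved stays moved. The work goes in short steps, Python scripts to look and compute and a tool call to move; the robot and the scene stay as the last step left them, time stands still between calls to the robot, and variables do not carry over. Pictures are saved under pics/ and viewed, about 8 in all and at most 12, crops included, and the job is handed in when it is done.

Besides the shell and the picture viewer there is one more tool, called after ">>>" as name([rows], argument=value, ...), one row to a line, values as JSON. play_rows: Moves the arm, as the interface text tells. Its arguments: {"type":"object","properties":{"commands":{"type":"array","items":{"type":"object","properties":{"dx":{"type":"number"},"dy":{"type":"number"},"dz":{"type":"number"},"roll":{"type":"number"},"grip":{"type":"number"}}}},"squeeze":{"type":"number"}},"required":["commands"]}

```bash
mkdir -p pics; ls; python3 - <<'E'
from bench import manip
import cv2,numpy as np
for n in("scene","top"):
    cv2.imwrite(f"pics/{n}0.png",manip.read_camera(n)); c=manip.calibration(n)
    print(n,np.round(c["camera_matrix"],1).tolist(),np.round(c["R"],3).tolist(),np.round(c["t"],1))
s=manip.read_state();print(s["t"],s["tcp_pos"],s["tcp_rot"],s["gripper_width"],s["ft_force"])
E
```

```text
pics
scene [[481.7, 0.0, 328.8], [0.0, 481.7, 202.0], [0.0, 0.0, 1.0]] [[0.327, 0.945, 0.001], [0.595, -0.205, -0.777], [-0.734, 0.254, -0.629]] [-258.7 -207.  1243.1]
top [[424.3, 0.0, 317.8], [0.0, 424.3, 201.9], [0.0, 0.0, 1.0]] [[0.004, -1.0, 0.021], [-0.99, -0.007, -0.138], [0.138, -0.02, -0.99]] [ 96.  472.4 782.7]
0.1 [ 225.09092161 -501.31130578  230.55146308] [-0.14742593 -0.69143932 -0.14860744  0.69144276] 1.001635750730383 [-0.47076229  0.52158447  0.59878596]
```

View pics/top0.png

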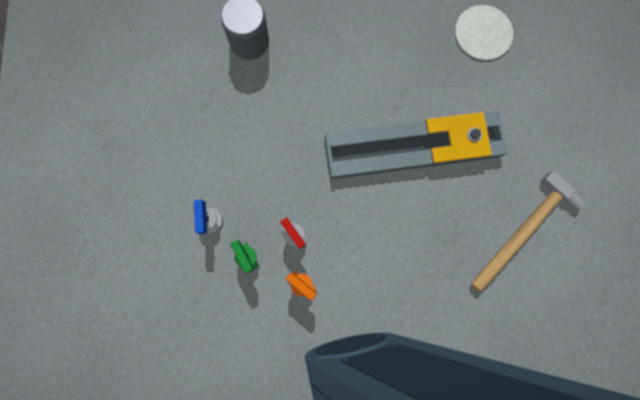

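View pics/scene0.png

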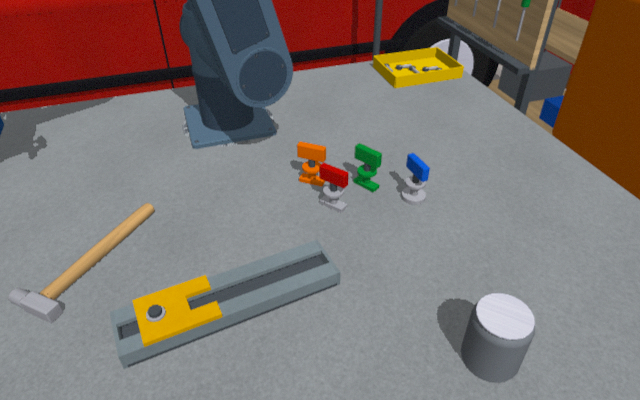

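The top view shows the red stud near (293,233), and the rail from (327,150) to (505,135) with the plate's fork at about (450,140). The scene view shows the same layout: red handle at (334,176), green and orange studs close to it, blue at (418,168). Next I'll enlarge both areas.

```bash
python3 - <<'E'
import cv2,numpy as np
a=cv2.imread("pics/top0.png"); s=cv2.imread("pics/scene0.png")
r=cv2.resize(a[105:185,320:512],None,fx=4,fy=4,interpolation=cv2.INTER_CUBIC)
b=cv2.resize(a[205:265,265:325],None,fx=4.5,fy=4.5,interpolation=cv2.INTER_CUBIC)
c=cv2.resize(s[155:215,300:360],None,fx=4.5,fy=4.5,interpolation=cv2.INTER_CUBIC)
o=np.zeros((320+270,768,3),np.uint8);o[:320,:768]=r;o[320:,:270]=b;o[320:,290:560]=c
cv2.imwrite("pics/crop.png",o)
E
```

```text
(no output)
```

View pics/crop.png

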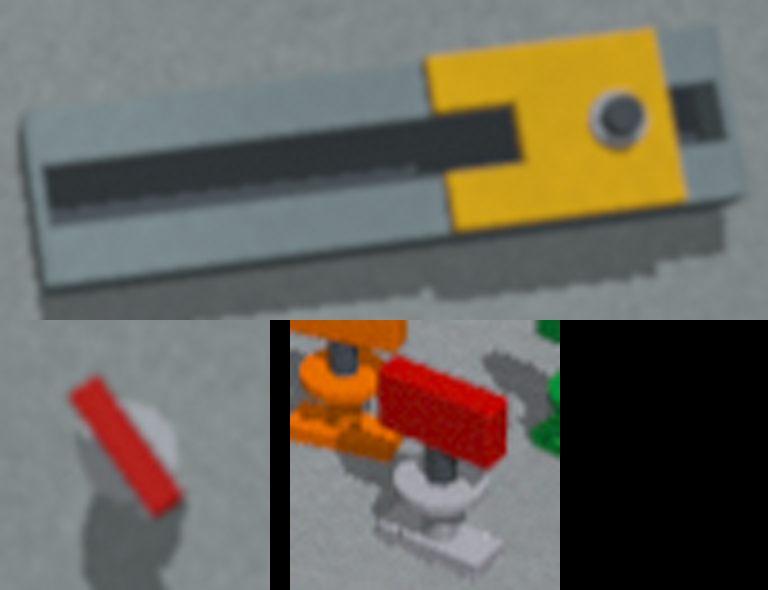

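The crop shows the rail top's corners at crop (22,115), (722,22), (745,197), (42,288). The plate's corners are (425,57), (655,28), (687,202), (455,232), and the fork's closed end is (514,103)-(523,160). The red handle's top corners are (97,374), (70,397), (155,517), (183,494). Turning these into positions now.

```bash
cat > h.py <<'E'
import numpy as np,cv2
from bench import manip
from scipy.spatial.transform import Rotation as Ro
def plane(n,px,z):
    c=manip.calibration(n);K=np.array(c["camera_matrix"]);R=np.array(c["R"]);t=np.array(c["t"])
    px=np.atleast_2d(np.array(px,float));d=np.c_[px,np.ones(len(px))]@np.linalg.inv(K).T@R;C=-R.T@t
    return (C+d*((z-C[2])/d[:,2])[:,None])[:,:2]
def rot(s):
    q=s["tcp_rot"];return Ro.from_quat([q[1],q[2],q[3],q[0]]).as_matrix()
E
python3 - <<'E'
from h import *
np.set_printoptions(precision=1,suppress=True)
f=lambda p:(np.array(p)+.5)/4-.5+[320,105]
ang=lambda d:np.degrees(np.arctan2(d[1],d[0]))
r=plane("top",f([(22,115),(722,22),(745,197),(42,288)]),30);print("rail",r,r.mean(0),[np.linalg.norm(r[i]-r[i-1]) for i in range(4)],[ang(r[1]-r[0]),ang(r[2]-r[3])])
p=plane("top",f([(425,57),(655,28),(687,202),(455,232),(514,103),(523,160),(433,115),(442,171)]),38);print("plate",p,"forkend",p[4:6].mean(0),"mouth",p[6:].mean(0),ang(p[1]-p[0]),ang(p[2]-p[3]),[np.linalg.norm(p[i]-p[(i+1)%4]) for i in range(4)])
s=plane("top",f([(44,168),(52,223)]),30);print("slot left",s.mean(0))
g=lambda q:(np.array(q)+.5)/4.5-.5+[265,205]
h=plane("top",g([(97,54),(70,77),(155,197),(183,174)]),92);print("handle",h,h.mean(0),[np.linalg.norm(h[i]-h[(i+1)%4]) for i in range(4)],ang(h[2]-h[1]),ang(h[3]-h[0]))
g2=lambda q:(np.array(q)-[290,320]+.5)/4.5-.5+[300,155]
h=plane("scene",g2([(400,355),(506,400),(485,415),(380,368)]),92);print("handle scene",h,h.mean(0),ang(h[1]-h[0]),ang(h[2]-h[3]))
S=manip.read_state();print(rot(S));print(S["tcp_pos"],S["qpos"])
E
```

```text
rail [[ 608.5   84.7]
 [ 660.3 -265.9]
 [ 570.5 -272.3]
 [ 521.8   74.8]] [590.3 -94.6] [np.float64(87.1991374281885), np.float64(354.3835480825982), np.float64(90.06106707591331), np.float64(350.5334395338155)] [np.float64(-81.58936193701412), np.float64(-82.02347766644277)]
plate [[ 637.6 -113.5]
 [ 653.8 -228.4]
 [ 565.6 -239.7]
 [ 549.6 -125.3]
 [ 614.6 -156.7]
 [ 585.9 -160. ]
 [ 608.1 -116.5]
 [ 579.9 -120. ]] forkend [ 600.3 -158.3] mouth [ 594.  -118.2] -81.97217258563693 -82.02774621233284 [np.float64(116.10932701271044), np.float64(88.9500713616113), np.float64(115.50988596100593), np.float64(88.8325210362538)]
slot left [567.9  71.9]
handle [[436.8 155.6]
 [427.7 166. ]
 [381.1 132.3]
 [390.1 121.5]] [408.9 143.8] [np.float64(13.847849022406221), np.float64(57.49693500792636), np.float64(14.029490183180203), np.float64(57.84598217291136)] -144.07140083952348 -143.86383178207774
handle scene [[383.7 131.4]
 [429.9 162.9]
 [437.1 150.8]
 [390.3 120.2]] [410.3 141.3] 34.242668887699935 33.16603004430904
[[-0.   0.4 -0.9]
 [ 0.  -0.9 -0.4]
 [-1.  -0.  -0. ]]
[ 225.1 -501.3  230.6] [-1.4  0.3  1.5  0.   1.3 -0.2]
```

```bash
cat > go.py <<'E'
import sys
from h import *
x,y,z,yaw=map(float,sys.argv[1:5])
s=manip.read_state();R=rot(s);p=np.array(s["tcp_pos"])
d=R.T@(np.array([x,y,z])-p)/40
cy=np.degrees(np.arctan2(R[1,1],R[0,1]));dy=(yaw-cy+180)%360-180
print("t",round(s["t"],2),"p",p.round(1),"yaw",round(cy,1),"xaxis",R[:,0].round(3),"ft",np.round(s["ft_force"],1),"w",round(s["gripper_width"]*85.4,1),"q6",round(s["qpos"][5],2))
print("dx dy dz",d.round(3),"roll",round(-dy/8,3))
E
python3 go.py 409.5 142.5 180 -55.5
```

```text
t 0.1 p [ 225.1 -501.3  230.6] yaw -65.8 xaxis [-0.     0.002 -1.   ] ft [-0.5  0.5  0.6] w 85.5 q6 -0.2
dx dy dz [  1.288 -12.795 -10.795] roll -1.292
```

>>> play_rows([
  {"dx":0.2,"dy":-1.1,"dz":-0.9,"grip":45},
  {"dx":0.4,"dy":-2.2,"dz":-1.8,"roll":-0.3},
  {"dx":0.6,"dy":-3.3,"dz":-2.7,"roll":-0.6},
  {"dx":0.7,"dy":-4.2,"dz":-3.6,"roll":-0.9},
  {"dx":0.8,"dy":-5.1,"dz":-4.4,"roll":-1.3},
])

```text
invalid input
```

```bash
python3 go.py 409.5 142.5 180 -55.5
```

```text
t 0.1 p [ 225.1 -501.3  230.6] yaw -65.8 xaxis [-0.     0.002 -1.   ] ft [-0.5  0.5  0.6] w 85.5 q6 -0.2
dx dy dz [  1.288 -12.795 -10.795] roll -1.292
```

>>> play_rows([
  {"dx":0.2,"dy":-1.1,"dz":-0.9,"roll":0,"grip":45},
  {"dx":0.4,"dy":-2.2,"dz":-1.8,"roll":-0.3,"grip":45},
  {"dx":0.6,"dy":-3.3,"dz":-2.7,"roll":-0.6,"grip":45},
  {"dx":0.7,"dy":-4.2,"dz":-3.6,"roll":-0.9,"grip":45},
  {"dx":0.8,"dy":-5.1,"dz":-4.4,"roll":-1.3,"grip":45},
], squeeze=60)

```text
t: 0.6
tcp_pos: [295.6, -261.9, 200.6]
tcp_rot: [0.21, 0.675, 0.211, -0.675]
ft_force: [1.2, 0.1, -0.4]
gripper_width: 0.52
```

```bash
python3 go.py 409.5 142.5 180 -55.5
```

```text
t 0.6 p [ 295.6 -261.9  200.6] yaw -55.4 xaxis [-0.     0.001 -1.   ] ft [ 1.2  0.1 -0.4] w 44.4 q6 -0.04
dx dy dz [ 0.522 -6.701 -8.087] roll 0.015
```

>>> play_rows([
  {"dx":0.1,"dy":-0.8,"dz":-0.9,"roll":0,"grip":45},
  {"dx":0.2,"dy":-1.6,"dz":-1.9,"roll":0,"grip":45},
  {"dx":0.3,"dy":-2.4,"dz":-2.9,"roll":0,"grip":45},
  {"dx":0.4,"dy":-3.2,"dz":-3.9,"roll":0,"grip":45},
  {"dx":0.5,"dy":-4.0,"dz":-4.9,"roll":0,"grip":45},
])

```text
t: 1.1
tcp_pos: [364.7, -24.4, 181.6]
tcp_rot: [0.21, 0.675, 0.21, -0.675]
ft_force: [0.9, -0.5, 0.4]
gripper_width: 0.526
```

```bash
python3 go.py 409.5 142.5 180 -55.5; python3 -c "
from bench import manip;print(manip.read_state()['qpos'])"
```

```text
t 1.1 p [364.7 -24.4 181.6] yaw -55.5 xaxis [ 0.001 -0.    -1.   ] ft [ 0.9 -0.5  0.4] w 44.9 q6 0.59
dx dy dz [ 0.039 -2.801 -3.288] roll 0.004
[-3.74691639e-01 -4.05773717e-02  2.00750667e+00 -8.44307273e-06
  1.17394413e+00  5.93350281e-01]
```

>>> play_rows([
  {"dx":0,"dy":-0.8,"dz":-0.9,"roll":0,"grip":45},
  {"dx":0,"dy":-1.6,"dz":-1.8,"roll":0,"grip":45},
  {"dx":0,"dy":-2.4,"dz":-2.8,"roll":0,"grip":45},
  {"dx":0,"dy":-2.8,"dz":-3.3,"roll":0,"grip":45},
  {"dx":0,"dy":-2.8,"dz":-3.3,"roll":0,"grip":45},
])

```text
t: 1.6
tcp_pos: [410.1, 143.8, 181.3]
tcp_rot: [0.211, 0.675, 0.212, -0.675]
ft_force: [-0.2, -0.6, 0.8]
gripper_width: 0.524
```

```bash
python3 - <<'E'
from h import *
c=manip.calibration("wrist");im=manip.read_camera("wrist");cv2.imwrite("pics/w1.png",im)
import json;json.dump({k:np.array(v).tolist() if not isinstance(v,str) else v for k,v in c.items()},open("w1.json","w"));print(c)
E
python3 go.py 409.5 142.5 120 -55.5
```

```text
{'camera_matrix': array([[309.70691629,   0.        , 319.73196954],
       [  0.        , 309.70691629, 193.75526136],
       [  0.        ,   0.        ,   1.        ]]), 'R': array([[ 5.71466772e-01, -8.20625078e-01, -4.58119040e-04],
       [-7.88013250e-01, -5.48912194e-01,  2.78801938e-01],
       [-2.29043329e-01, -1.58965039e-01, -9.60348515e-01]]), 't': array([-116.99226508,  379.75059275,  448.21711397])}
t 1.65 p [409.5 142.2 181.2] yaw -55.2 xaxis [-0.001 -0.    -1.   ] ft [-1.  -0.5  0.1] w 45.1 q6 1.04
dx dy dz [ 1.53  -0.006 -0.006] roll 0.036
```

View pics/w1.png

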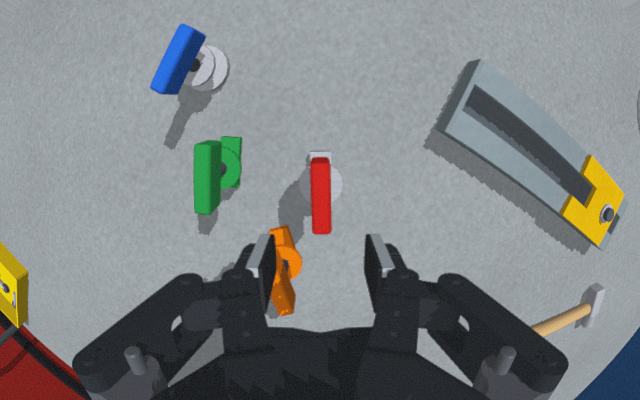

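The wrist view shows the red handle centred between the jaws, its top face from about (311,158) to (331,233), and orange at (285,265) off to the left. I'll compute its position from this view too.

```bash
cat >> h.py <<'E'
def wplane(c,px,z):
    K=np.array(c["camera_matrix"]);R=np.array(c["R"]);t=np.array(c["t"])
    d=(np.atleast_2d(np.array(px,float))-K[:2,2])/K[0,0];r=np.linalg.norm(d,axis=1)
    v=np.c_[d*(np.sin(r)/r)[:,None],np.cos(r)]@R;C=-R.T@t
    return (C+v*((z-C[2])/v[:,2])[:,None])[:,:2]
E
python3 - <<'E'
from h import *
import json
c=json.load(open("w1.json"))
h=wplane(c,[(311,158),(329,158),(331,233),(312,233)],92)
d=(h[0]+h[1]-h[2]-h[3])/2
print(h.round(1),h.mean(0),[np.linalg.norm(h[i]-h[i-1]) for i in range(4)],np.degrees(np.arctan2(d[1],d[0])))
f=wplane(c,[(588,185),(563,208),(579,192)],38);print(f.round(1))
E
```

```text
[[432.7 166.8]
 [440.6 155.6]
 [391.2 118.6]
 [382.3 131.3]] [411.70166982 143.08046093] [np.float64(61.65231642664951), np.float64(13.677905726288829), np.float64(61.69626949759332), np.float64(15.512496539805028)] 36.00531728869331
[[ 608.4 -141.7]
 [ 558.8 -123.5]
 [ 591.  -133.2]]
```

>>> play_rows([
  {"dx":0.9,"dy":0,"dz":0,"roll":0,"grip":45},
  {"dx":1.8,"dy":0,"dz":0,"roll":0,"grip":45},
  {"dx":2.6,"dy":0,"dz":0,"roll":0,"grip":45},
  {"dx":3.1,"dy":0,"dz":0,"roll":0,"grip":45},
  {"dx":3.1,"dy":0,"dz":0,"roll":0,"grip":45},
])

```text
t: 2.15
tcp_pos: [407.0, 139.4, 55.3]
tcp_rot: [-0.209, -0.673, -0.21, 0.678]
ft_force: [0.6, -0.3, -0.1]
gripper_width: 0.523
```

>>> play_rows([
  {"dx":0,"dy":0,"dz":0,"roll":0,"grip":5},
  {"dx":0,"dy":0,"dz":0,"roll":0,"grip":5},
  {"dx":0,"dy":0,"dz":0,"roll":0,"grip":5},
  {"dx":0,"dy":0,"dz":0,"roll":0,"grip":5},
  {"dx":0,"dy":0,"dz":0,"roll":0,"grip":5},
], squeeze=60)

```text
t: 2.65
tcp_pos: [410.7, 140.6, 58.8]
tcp_rot: [0.211, 0.676, 0.21, -0.674]
ft_force: [-1.1, -1.6, 6.9]
gripper_width: 0.18
```

```bash
python3 go.py 410.3 143 180 -55.5
```

```text
t 2.65 p [410.7 140.6  58.8] yaw -55.4 xaxis [ 0.002 -0.    -1.   ] ft [-1.1 -1.6  6.9] w 15.3 q6 1.04
dx dy dz [-3.03 -0.05 -0.03] roll 0.011
```

>>> play_rows([
  {"dx":-0.3,"dy":0,"dz":0,"roll":0,"grip":5},
  {"dx":-0.9,"dy":0,"dz":0,"roll":0,"grip":5},
  {"dx":-1.7,"dy":0,"dz":0,"roll":0,"grip":5},
  {"dx":-2.4,"dy":0,"dz":0,"roll":0,"grip":5},
  {"dx":-2.4,"dy":0,"dz":0,"roll":0,"grip":5},
])

```text
t: 3.15
tcp_pos: [412.2, 141.2, 157.1]
tcp_rot: [0.211, 0.678, 0.21, -0.673]
ft_force: [1.4, 0.1, -3.2]
gripper_width: 0.173
```

```bash
python3 go.py 587.5 -73 150 8
```

```text
t 3.15 p [412.2 141.2 157.1] yaw -55.4 xaxis [ 0.008  0.001 -1.   ] ft [ 1.4  0.1 -3.2] w 14.7 q6 1.04
dx dy dz [ 0.207  6.895 -0.566] roll -7.927
```

>>> play_rows([
  {"dx":0,"dy":0.6,"dz":0,"roll":-0.8,"grip":5},
  {"dx":0,"dy":1.3,"dz":-0.1,"roll":-1.6,"grip":5},
  {"dx":0,"dy":2.1,"dz":-0.2,"roll":-2.5,"grip":5},
  {"dx":0,"dy":2.9,"dz":-0.2,"roll":-3.4,"grip":5},
  {"dx":0,"dy":3.7,"dz":-0.3,"roll":-4.3,"grip":5},
])

```text
t: 3.65
tcp_pos: [503.0, 24.9, 152.0]
tcp_rot: [-0.401, -0.581, -0.403, 0.582]
ft_force: [-0.1, 0.6, -2.6]
gripper_width: 0.175
```

```bash
python3 go.py 587.5 -73 150 8
```

```text
t 3.65 p [503.   24.9 152. ] yaw -20.7 xaxis [-0.003  0.001 -1.   ] ft [-0.1  0.6 -2.6] w 14.9 q6 0.19
dx dy dz [0.044 2.842 1.542] roll -3.591
```

>>> play_rows([
  {"dx":0,"dy":0.7,"dz":0.4,"roll":-0.9,"grip":5},
  {"dx":0,"dy":1.4,"dz":0.8,"roll":-1.8,"grip":5},
  {"dx":0,"dy":2.1,"dz":1.2,"roll":-2.7,"grip":5},
  {"dx":0,"dy":2.85,"dz":1.55,"roll":-3.6,"grip":5},
  {"dx":0,"dy":2.85,"dz":1.55,"roll":-3.6,"grip":5},
])

```text
t: 4.15
tcp_pos: [589.8, -76.4, 151.7]
tcp_rot: [0.533, 0.465, 0.532, -0.465]
ft_force: [-0.6, 0.3, -2.3]
gripper_width: 0.181
```

```bash
python3 - <<'E'
from h import *
import json
S=manip.read_state();c=manip.calibration("wrist");im=manip.read_camera("wrist")
json.dump({k:np.array(v).tolist() for k,v in c.items()},open("w2.json","w"))
t=manip.read_camera("top");s=manip.read_camera("scene");cv2.imwrite("pics/w2.png",im);cv2.imwrite("pics/t2.png",t);cv2.imwrite("pics/s2.png",s)
o=np.zeros((600,800,3),np.uint8);o[:400,:640]=im
o[400:600,:400]=t[80:180,320:520].repeat(2,0).repeat(2,1)
o[400:600,400:800]=s[180:280,200:400].repeat(2,0).repeat(2,1)
cv2.imwrite("pics/m2.png",o)
E
python3 go.py 587.5 -73 105 8
```

```text
t 4.3 p [586.5 -72.4 151.9] yaw 7.7 xaxis [-0.003  0.002 -1.   ] ft [ 0.  -0.3 -3.7] w 15.1 q6 -0.45
dx dy dz [1.171 0.027 0.02 ] roll -0.04
```

View pics/m2.png

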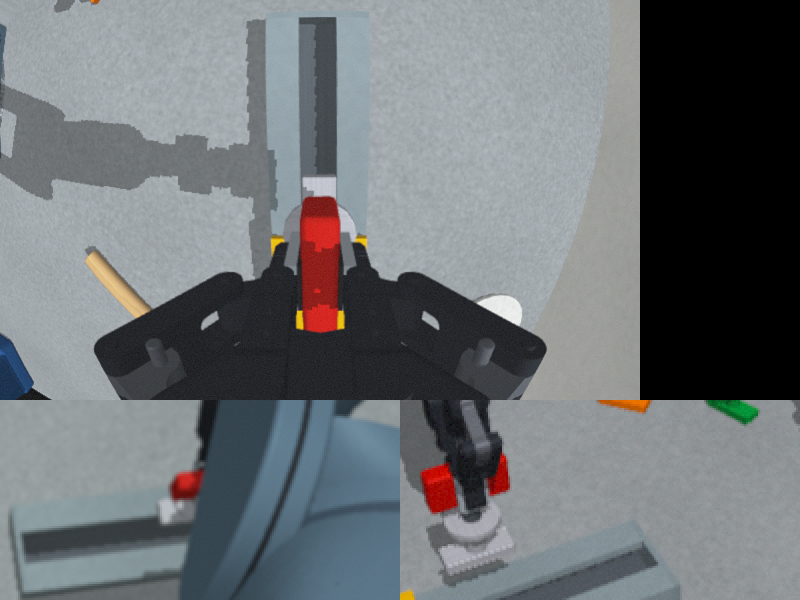

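The wrist view shows the foot's tip (303-337,177) in line with the slot (edges at about 300 and 337, far end at row 18). The plate's yellow shows behind the jaws. I'll check the lateral offset in numbers.

```bash
python3 - <<'E'
from h import *
import json
np.set_printoptions(precision=1,suppress=True)
c=json.load(open("w2.json"))
a=np.radians(-82);u=np.array([np.cos(a),np.sin(a)]);n=np.array([-u[1],u[0]]);H=np.array([598.5,-150.2])
fr=lambda p:np.c_[(p-H)@u,(p-H)@n]
print("slot",fr(wplane(c,[(299,18),(336,18),(301.5,170),(337,170)],30)))
print("rail edges",fr(wplane(c,[(265,18),(369,14),(267,200),(368,200)],30)))
print("foot end",fr(wplane(c,[(303,177),(337,177)],104)))
print("tcp",fr(np.array([[587.,-73.]])),fr(np.array([manip.read_state()["tcp_pos"][:2]])))
E
```

```text
slot [[-222.2  -14.8]
 [-222.    16.4]
 [ -89.1  -13.7]
 [ -89.    17.3]]
rail edges [[-223.6  -44. ]
 [-226.8   44.7]
 [ -61.7  -45.6]
 [ -61.4   45.8]]
foot end [[-100.1   -8.2]
 [-100.    13.3]]
tcp [[-78.   -0.6]] [[-78.7  -1.1]]
```

>>> play_rows([
  {"dx":0.5,"dy":-0.03,"dz":-0.05,"roll":0,"grip":5},
  {"dx":1.0,"dy":-0.03,"dz":-0.05,"roll":0,"grip":5},
  {"dx":1.3,"dy":-0.03,"dz":-0.05,"roll":0,"grip":5},
  {"dx":1.4,"dy":-0.03,"dz":-0.05,"roll":0,"grip":5},
  {"dx":1.4,"dy":-0.03,"dz":-0.05,"roll":0,"grip":5},
])

```text
t: 4.8
tcp_pos: [585.8, -70.6, 97.2]
tcp_rot: [0.532, 0.465, 0.533, -0.465]
ft_force: [-0.3, -0.6, -3.0]
gripper_width: 0.177
```

>>> play_rows([
  {"dx":0.1,"dy":0,"dz":0,"roll":0,"grip":5},
  {"dx":0.2,"dy":0,"dz":0,"roll":0,"grip":5},
  {"dx":0.3,"dy":0,"dz":0,"roll":0,"grip":5},
  {"dx":0.4,"dy":0,"dz":0,"roll":0,"grip":5},
  {"dx":0.4,"dy":0,"dz":0,"roll":0,"grip":5},
])

```text
t: 5.3
tcp_pos: [585.9, -71.1, 80.9]
tcp_rot: [0.532, 0.465, 0.533, -0.465]
ft_force: [0.0, 0.0, -3.4]
gripper_width: 0.177
```

```bash
python3 go.py 587 -73 66 8
```

```text
t 5.3 p [585.9 -71.1  80.9] yaw 7.8 xaxis [-0.001  0.    -1.   ] ft [ 0.   0.  -3.4] w 15.1 q6 -0.45
dx dy dz [0.373 0.022 0.05 ] roll -0.03
```

>>> play_rows([
  {"dx":0.1,"dy":0,"dz":0,"roll":0,"grip":5},
  {"dx":0.2,"dy":0,"dz":0,"roll":0,"grip":5},
  {"dx":0.3,"dy":0,"dz":0,"roll":0,"grip":5},
  {"dx":0.37,"dy":0,"dz":0,"roll":0,"grip":5},
  {"dx":0.37,"dy":0,"dz":0,"roll":0,"grip":5},
])

```text
t: 5.8
tcp_pos: [585.9, -71.1, 66.2]
tcp_rot: [0.532, 0.465, 0.533, -0.465]
ft_force: [-0.3, -0.7, -4.0]
gripper_width: 0.181
```

```bash
python3 - <<'E'
from h import *
import json
c=manip.calibration("wrist");im=manip.read_camera("wrist")
json.dump({k:np.array(v).tolist() for k,v in c.items()},open("w3.json","w"))
t=manip.read_camera("top");s=manip.read_camera("scene")
o=np.zeros((600,800,3),np.uint8);o[:400,:640]=im
o[400:600,:400]=t[80:180,320:520].repeat(2,0).repeat(2,1)
o[400:600,400:800]=s[220:320,150:350].repeat(2,0).repeat(2,1)
cv2.imwrite("pics/m3.png",o)
E
python3 go.py 597.5 -149 66 8
```

```text
t 5.95 p [586.5 -71.2  66.9] yaw 7.8 xaxis [ 0. -0. -1.] ft [-0.1  0.4 -2.6] w 15.2 q6 -0.45
dx dy dz [0.023 0.01  1.963] roll -0.029
```

View pics/m3.png

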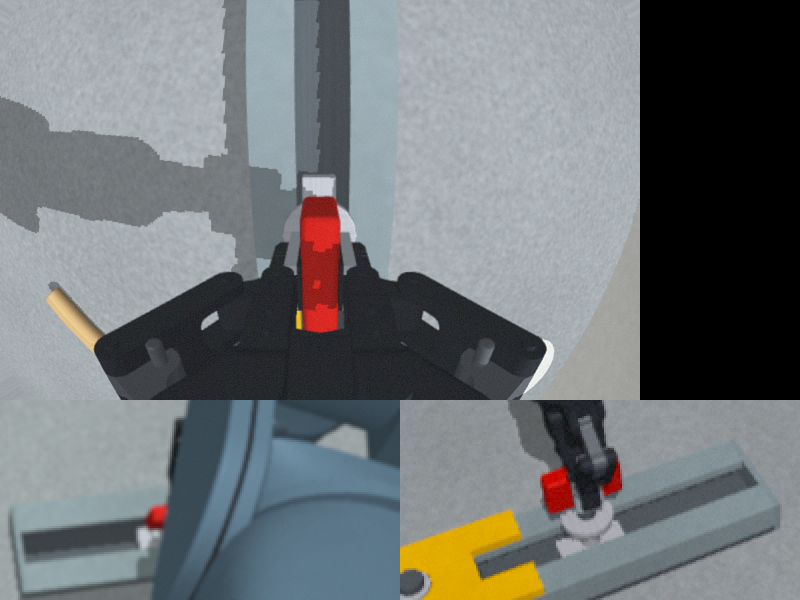

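```bash
python3 - <<'E'
import cv2
m=cv2.imread("pics/m3.png");s=m[400:600:2,400:800:2][20:90,50:150]
cv2.imwrite("pics/z3.png",cv2.resize(s,None,fx=7,fy=7,interpolation=cv2.INTER_CUBIC))
E
```

```text
(no output)
```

View pics/z3.png

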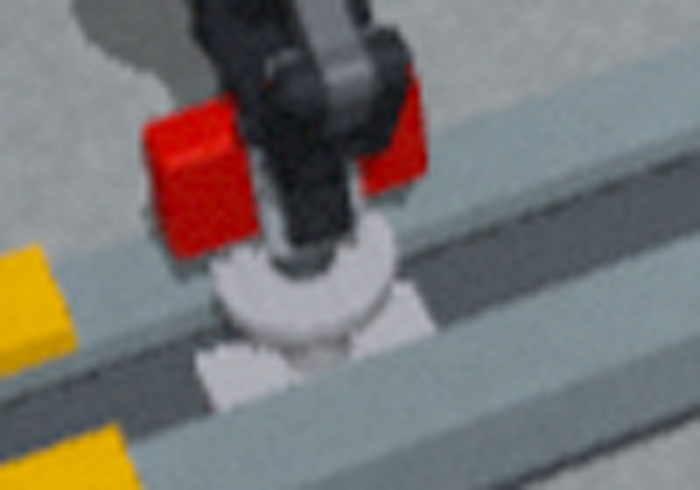

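The zoom shows the foot down in the slot, partly hidden by the near lip at (300,385), with the collar above. Next I slide toward the fork.

>>> play_rows([
  {"dx":0,"dy":0,"dz":0.3,"roll":0,"grip":5},
  {"dx":0,"dy":0,"dz":0.7,"roll":0,"grip":5},
  {"dx":0,"dy":0,"dz":1.1,"roll":0,"grip":5},
  {"dx":0,"dy":0,"dz":1.4,"roll":0,"grip":5},
  {"dx":0,"dy":0,"dz":1.6,"roll":0,"grip":5},
])

```text
t: 6.45
tcp_pos: [595.2, -136.8, 66.8]
tcp_rot: [0.532, 0.465, 0.532, -0.465]
ft_force: [1.0, -0.3, -2.9]
gripper_width: 0.174
```

>>> play_rows([
  {"dx":0,"dy":0,"dz":0.04,"roll":0,"grip":5},
  {"dx":0,"dy":0,"dz":0.08,"roll":0,"grip":5},
  {"dx":0,"dy":0,"dz":0.12,"roll":0,"grip":5},
  {"dx":0,"dy":0,"dz":0.16,"roll":0,"grip":5},
  {"dx":0,"dy":0,"dz":0.16,"roll":0,"grip":5},
])

```text
t: 6.95
tcp_pos: [595.9, -140.7, 66.9]
tcp_rot: [0.533, 0.465, 0.533, -0.465]
ft_force: [-0.7, -0.4, -2.9]
gripper_width: 0.177
```

```bash
python3 go.py 598.5 -150.2 66 8
```

```text
t 6.95 p [ 595.9 -140.7   66.9] yaw 7.8 xaxis [ 0. -0. -1.] ft [-0.7 -0.4 -2.9] w 15.1 q6 -0.55
dx dy dz [0.021 0.032 0.243] roll -0.026
```

Creep on until contact.

>>> play_rows([
  {"dx":0,"dy":0,"dz":0.03,"roll":0,"grip":5},
  {"dx":0,"dy":0,"dz":0.06,"roll":0,"grip":5},
  {"dx":0,"dy":0,"dz":0.09,"roll":0,"grip":5},
  {"dx":0,"dy":0,"dz":0.12,"roll":0,"grip":5},
  {"dx":0,"dy":0,"dz":0.12,"roll":0,"grip":5},
])

```text
t: 7.45
tcp_pos: [596.6, -146.0, 66.8]
tcp_rot: [0.533, 0.465, 0.533, -0.465]
ft_force: [-1.0, -0.3, -3.7]
gripper_width: 0.179
```

>>> play_rows([
  {"dx":0,"dy":0,"dz":0.03,"roll":0,"grip":5},
  {"dx":0,"dy":0,"dz":0.05,"roll":0,"grip":5},
  {"dx":0,"dy":0,"dz":0.07,"roll":0,"grip":5},
  {"dx":0,"dy":0,"dz":0.07,"roll":0,"grip":5},
])

```text
t: 7.85
tcp_pos: [596.9, -148.6, 66.8]
tcp_rot: [0.533, 0.465, 0.533, -0.465]
ft_force: [-0.3, 0.2, -2.9]
gripper_width: 0.178
```

>>> play_rows([
  {"dx":0,"dy":0,"dz":0.03,"roll":0,"grip":5},
  {"dx":0,"dy":0,"dz":0.05,"roll":0,"grip":5},
  {"dx":0,"dy":0,"dz":0.05,"roll":0,"grip":5},
])

```text
t: 8.15
tcp_pos: [597.2, -150.6, 66.8]
tcp_rot: [0.533, 0.465, 0.533, -0.465]
ft_force: [-0.2, 0.2, -3.9]
gripper_width: 0.175
```

>>> play_rows([
  {"dx":0,"dy":0,"dz":0.03,"roll":0,"grip":5},
  {"dx":0,"dy":0,"dz":0.05,"roll":0,"grip":5},
  {"dx":0,"dy":0,"dz":0.05,"roll":0,"grip":5},
])

```text
t: 8.45
tcp_pos: [597.5, -152.6, 66.8]
tcp_rot: [0.533, 0.465, 0.533, -0.465]
ft_force: [0.2, -0.8, -3.2]
gripper_width: 0.18
```

```bash
python3 - <<'E'
from h import *
s=manip.read_camera("scene");t=manip.read_camera("top")
cv2.imwrite("pics/s4.png",s)
o=np.zeros((600,800,3),np.uint8)
o[:,:]=cv2.resize(s[215:335,110:270],(800,600),interpolation=cv2.INTER_CUBIC)
cv2.imwrite("pics/m4.png",o)
E
```

```text
(no output)
```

View pics/m4.png

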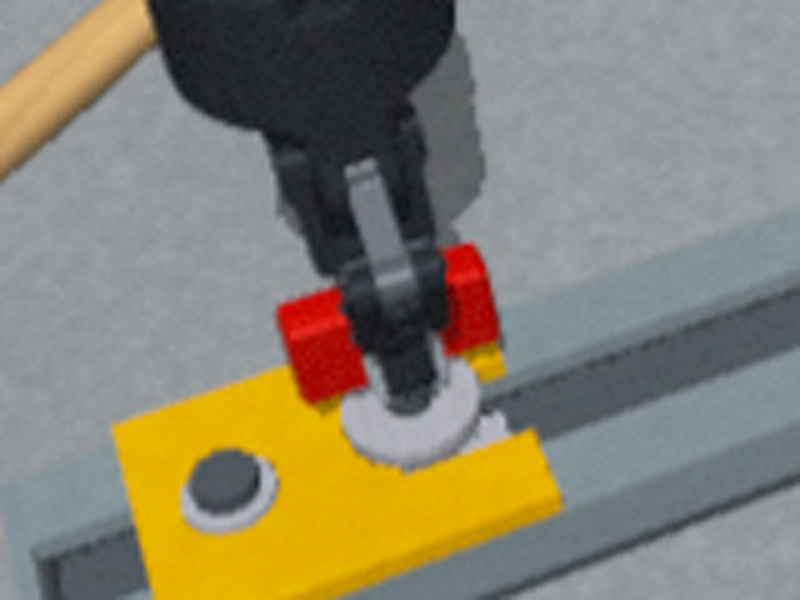

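The collar sits over the fork at crop (411,408) and the foot's rear end is visible at (490,430). I'll project the collar.

```bash
python3 - <<'E'
from h import *
a=np.radians(-82);u=np.array([np.cos(a),np.sin(a)]);n=np.array([-u[1],u[0]]);H=np.array([598.5,-150.2])
g=lambda q:(np.array(q)+.5)/5-.5+[110,215]
fr=lambda p:np.c_[(p-H)@u,(p-H)@n].round(1)
print("collar L,R,centre",fr(plane("scene",g([(342,415),(482,392),(411,407)]),50)))
print("plate corners(front L, mouth corner near, mouth near-slot)",fr(plane("scene",g([(562,500),(533,430),(115,425),(505,350)]),38)))
print("bolt",fr(plane("scene",g([(225,480)]),49)))
print("tcp",fr(np.array([manip.read_state()["tcp_pos"][:2]])))
E
```

```text
collar L,R,centre [[ 23.2  -5.3]
 [-17.1   5.2]
 [  3.8   1.1]]
plate corners(front L, mouth corner near, mouth near-slot) [[-27.9  46. ]
 [-28.   16.2]
 [ 86.1 -44.2]
 [-29.5 -19.2]]
bolt [[59.8  2.6]]
tcp [[ 2.1 -1.4]]
```

By the plate's own features in this view (mouth -28 for -32, bolt +59.8 for +56), the stud is within about 1 mm of home. I'll creep until I feel contact.

>>> play_rows([
  {"dx":0,"dy":0,"dz":0.03,"roll":0,"grip":5},
  {"dx":0,"dy":0,"dz":0.05,"roll":0,"grip":5},
  {"dx":0,"dy":0,"dz":0.05,"roll":0,"grip":5},
])

```text
t: 8.85
tcp_pos: [597.5, -153.7, 66.8]
tcp_rot: [0.532, 0.465, 0.533, -0.465]
ft_force: [0.6, 3.6, -1.9]
gripper_width: 0.178
```

>>> play_rows([
  {"dx":0,"dy":0,"dz":0.03,"roll":0,"grip":5},
  {"dx":0,"dy":0,"dz":0.05,"roll":0,"grip":5},
  {"dx":0,"dy":0,"dz":0.05,"roll":0,"grip":5},
])

```text
t: 9.15
tcp_pos: [597.6, -154.3, 66.6]
tcp_rot: [0.532, 0.466, 0.534, -0.464]
ft_force: [-0.4, 8.7, -1.8]
gripper_width: 0.183
```

Contact with the fork's end is felt (8.7 N). I'll back off the preload and make the quarter turn.

>>> play_rows([
  {"dx":0,"dy":0,"dz":-0.04,"roll":0.8,"grip":5},
  {"dx":0,"dy":-0.01,"dz":-0.05,"roll":1.8,"grip":5},
  {"dx":0,"dy":-0.02,"dz":-0.05,"roll":2.8,"grip":5},
  {"dx":0,"dy":-0.03,"dz":-0.05,"roll":3.8,"grip":5},
  {"dx":0,"dy":-0.03,"dz":-0.05,"roll":4.8,"grip":5},
])

```text
t: 9.65
tcp_pos: [596.8, -154.3, 66.8]
tcp_rot: [0.348, 0.616, 0.348, -0.615]
ft_force: [1.6, 3.4, -2.9]
gripper_width: 0.175
```

```bash
python3 go.py 597.5 -153 66 -82
```

```text
t 9.65 p [ 596.8 -154.3   66.8] yaw -31.0 xaxis [ 0.001  0.    -1.   ] ft [ 1.6  3.4 -2.9] w 14.9 q6 0.11
dx dy dz [ 0.02  -0.001 -0.037] roll 6.381
```

>>> play_rows([
  {"dx":0,"dy":-0.01,"dz":-0.01,"roll":1,"grip":5},
  {"dx":0,"dy":-0.02,"dz":-0.01,"roll":2,"grip":5},
  {"dx":0,"dy":-0.03,"dz":-0.01,"roll":3,"grip":5},
  {"dx":0,"dy":-0.03,"dz":-0.01,"roll":4,"grip":5},
  {"dx":0,"dy":-0.03,"dz":-0.01,"roll":5,"grip":5},
])

```text
t: 10.15
tcp_pos: [595.8, -154.3, 66.9]
tcp_rot: [0.117, 0.697, 0.117, -0.697]
ft_force: [0.3, 0.6, -3.2]
gripper_width: 0.18
```

```bash
python3 go.py 597.5 -153 66 -82
```

```text
t 10.15 p [ 595.8 -154.3   66.9] yaw -71.0 xaxis [ 0.    -0.001 -1.   ] ft [ 0.3  0.6 -3.2] w 15.3 q6 0.8
dx dy dz [ 0.022 -0.018 -0.051] roll 1.38
```

Finish the turn and settle, then push gently along +y of the tool (now the slot direction) to confirm it is home.

>>> play_rows([
  {"dx":0,"dy":0,"dz":0,"roll":0.7,"grip":5},
  {"dx":0,"dy":0,"dz":0,"roll":1.38,"grip":5},
  {"dx":0,"dy":0,"dz":0,"roll":1.38,"grip":5},
])

```text
t: 10.45
tcp_pos: [595.8, -154.2, 66.9]
tcp_rot: [0.051, 0.705, 0.051, -0.705]
ft_force: [-0.1, -0.7, -3.1]
gripper_width: 0.181
```

>>> play_rows([
  {"dx":0,"dy":0.02,"dz":0,"roll":0,"grip":5},
  {"dx":0,"dy":0.04,"dz":0,"roll":0,"grip":5},
  {"dx":0,"dy":0.04,"dz":0,"roll":0,"grip":5},
])

```text
t: 10.75
tcp_pos: [595.9, -154.9, 66.8]
tcp_rot: [-0.051, -0.705, -0.052, 0.705]
ft_force: [0.2, 2.5, -2.9]
gripper_width: 0.178
```

```bash
python3 go.py 597.5 -153 66 -82
```

```text
t 10.75 p [ 595.9 -154.9   66.8] yaw -81.6 xaxis [-0.     0.001 -1.   ] ft [ 0.2  2.5 -2.9] w 15.2 q6 0.99
dx dy dz [ 0.02  -0.04  -0.047] roll 0.049
```

>>> play_rows([
  {"dx":0.03,"dy":-0.01,"dz":0,"roll":0.05,"grip":5},
  {"dx":0.06,"dy":-0.01,"dz":0,"roll":0.05,"grip":5},
  {"dx":0.08,"dy":-0.01,"dz":0,"roll":0.05,"grip":5},
  {"dx":0.08,"dy":-0.01,"dz":0,"roll":0.05,"grip":5},
])

```text
t: 11.15
tcp_pos: [595.9, -154.8, 64.9]
tcp_rot: [0.049, 0.706, 0.049, -0.705]
ft_force: [-2.9, 2.1, 6.4]
gripper_width: 0.179
```

Foot rests on the channel's floor (z force rose to +6.4 N). I'll relieve it and release.

>>> play_rows([
  {"dx":-0.02,"dy":0,"dz":0,"roll":0,"grip":5},
  {"dx":-0.03,"dy":0,"dz":0,"roll":0,"grip":5},
  {"dx":-0.03,"dy":0,"dz":0,"roll":0,"grip":36},
  {"dx":-0.03,"dy":0,"dz":0,"roll":0,"grip":36},
  {"dx":-0.03,"dy":0,"dz":0,"roll":0,"grip":36},
])

```text
t: 11.65
tcp_pos: [596.2, -155.3, 65.0]
tcp_rot: [0.049, 0.706, 0.049, -0.705]
ft_force: [-0.5, 0.6, -0.5]
gripper_width: 0.422
```

>>> play_rows([
  {"dx":-0.2,"dy":0,"dz":0,"roll":0,"grip":36},
  {"dx":-0.6,"dy":0,"dz":0,"roll":0,"grip":36},
  {"dx":-1.2,"dy":0,"dz":0,"roll":0,"grip":36},
  {"dx":-2.2,"dy":0,"dz":0,"roll":0,"grip":36},
  {"dx":-3.2,"dy":0,"dz":0,"roll":0,"grip":36},
])

```text
t: 12.15
tcp_pos: [595.5, -154.8, 194.2]
tcp_rot: [-0.049, -0.705, -0.049, 0.706]
ft_force: [0.6, -0.6, 0.6]
gripper_width: 0.423
```

```bash
python3 - <<'E'
from h import *
import json
c=manip.calibration("wrist");w=manip.read_camera("wrist");s=manip.read_camera("scene")
json.dump({k:np.array(v).tolist() for k,v in c.items()},open("w5.json","w"))
o=np.zeros((600,800,3),np.uint8)
o[:,:400]=cv2.resize(w[60:300,240:400],(400,600),interpolation=cv2.INTER_CUBIC)
o[:300,400:]=cv2.resize(s[230:350,110:270],(400,300),interpolation=cv2.INTER_CUBIC)
o[300:550,400:]=cv2.resize(w,(400,250),interpolation=cv2.INTER_AREA)
cv2.imwrite("pics/m5.png",o)
E
python3 go.py 595 -155 200 -82
```

```text
t 12.25 p [ 599.3 -156.5  200.4] yaw -82.1 xaxis [ 0.012 -0.006 -1.   ] ft [ 0.4 -1.2 -0.3] w 35.8 q6 1.0
dx dy dz [ 0.008 -0.051  0.102] roll -0.009
```

View pics/m5.png

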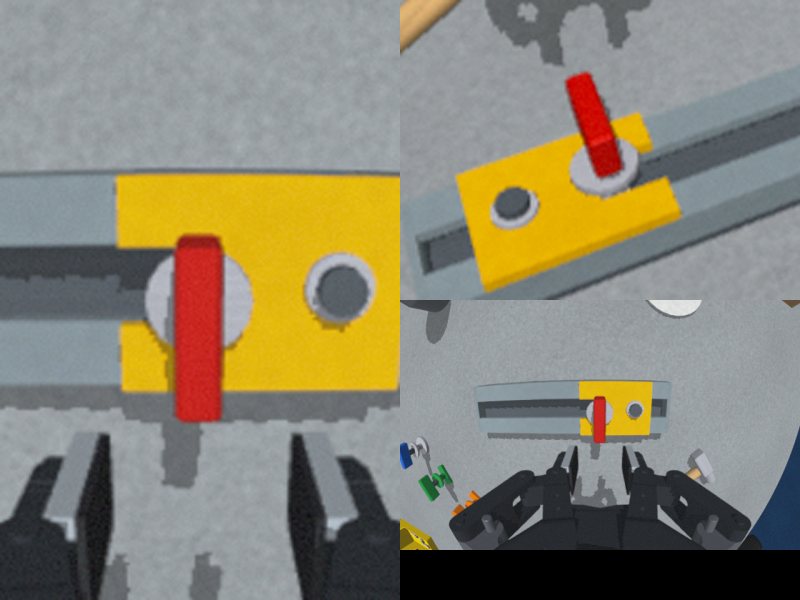

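The stud stands upright in the fork with its handle across the slot. In the enlarged wrist crop, the collar centre is at (199,300), the plate's mouth edge is at x≈118 and the bolt is at (340,288). A numeric check before handing in:

```bash
python3 - <<'E'
from h import *
import json
c=json.load(open("w5.json"))
a=np.radians(-82);u=np.array([np.cos(a),np.sin(a)]);n=np.array([-u[1],u[0]]);H=np.array([598.5,-150.2])
g=lambda q:(np.array(q)+.5)/2.5-.5+[240,60]
fr=lambda p:np.c_[(p-H)@u,(p-H)@n].round(1)
print("collar L,R",fr(wplane(c,g([(145,300),(252,300)]),47)))
print("mouth corners",fr(wplane(c,g([(117,177),(117,247),(120,322),(122,391)]),38)))
print("bolt",fr(wplane(c,g([(343,290)]),49)))
h=fr(wplane(c,g([(178,248),(221,248),(220,420),(177,420)]),98));d=h[2:].mean(0)-h[:2].mean(0)
print("handle",h,"angle to slot",np.degrees(np.arctan2(d[1],d[0])))
E
python3 go.py 595 -155 200 -82
```

```text
collar L,R [[-16.5  -2.7]
 [ 24.8  -2.7]]
mouth corners [[-27.3  44.3]
 [-27.8  16.7]
 [-27.4 -13.9]
 [-27.5 -43.5]]
bolt [[60.   1.9]]
handle [[ -2.1  26.5]
 [ 11.3  26.4]
 [ 11.4 -31.5]
 [ -3.  -31.5]] angle to slot -90.39547796096969
t 12.25 p [ 599.3 -156.5  200.4] yaw -82.1 xaxis [ 0.012 -0.006 -1.   ] ft [ 0.4 -1.2 -0.3] w 35.8 q6 1.0
dx dy dz [ 0.008 -0.051  0.102] roll -0.009
```

The stud is home to within about 0.5 mm along the slot, and the handle is 90.4° to it. But it stands about 4 mm to the side of the slot's centre line (n ≈ -2.6 against the slot's +1.4). There is plenty of time, so I'll regrip at the same pose, centre it and push it home again.

>>> play_rows([
  {"dx":1.0,"dy":0,"dz":0,"roll":0,"grip":36},
  {"dx":2.0,"dy":0,"dz":0,"roll":0,"grip":36},
  {"dx":2.7,"dy":0,"dz":0,"roll":0,"grip":36},
  {"dx":3.1,"dy":0,"dz":0,"roll":0,"grip":36},
  {"dx":3.18,"dy":0,"dz":0,"roll":0,"grip":36},
])

```text
t: 12.75
tcp_pos: [594.1, -154.2, 63.1]
tcp_rot: [-0.048, -0.704, -0.05, 0.707]
ft_force: [-1.0, 0.3, 0.1]
gripper_width: 0.419
```

>>> play_rows([
  {"dx":0,"dy":0,"dz":0,"roll":0,"grip":36},
  {"dx":0,"dy":0,"dz":0,"roll":0,"grip":5},
  {"dx":0,"dy":0,"dz":0,"roll":0,"grip":5},
  {"dx":0,"dy":0,"dz":0,"roll":0,"grip":5},
  {"dx":0,"dy":0,"dz":0,"roll":0,"grip":5},
], squeeze=40)

```text
t: 13.25
tcp_pos: [596.7, -154.7, 67.1]
tcp_rot: [0.049, 0.706, 0.049, -0.705]
ft_force: [0.4, 3.3, 6.6]
gripper_width: 0.183
```

>>> play_rows([
  {"dx":-0.03,"dy":0,"dz":0,"roll":0,"grip":5},
  {"dx":-0.03,"dy":0,"dz":-0.05,"roll":0,"grip":5},
  {"dx":-0.03,"dy":0,"dz":-0.09,"roll":0,"grip":5},
  {"dx":-0.03,"dy":0.01,"dz":-0.09,"roll":0,"grip":5},
  {"dx":-0.03,"dy":0.02,"dz":-0.09,"roll":0,"grip":5},
])

```text
t: 13.75
tcp_pos: [598.6, -154.6, 67.2]
tcp_rot: [-0.048, -0.705, -0.049, 0.706]
ft_force: [-3.7, 3.4, 6.8]
gripper_width: 0.181
```

```bash
python3 go.py 599 -154 65 -82
```

```text
t 13.75 p [ 598.6 -154.6   67.2] yaw -82.1 xaxis [-0.002  0.001 -1.   ] ft [-3.7  3.4  6.8] w 15.4 q6 1.0
dx dy dz [ 0.056 -0.013 -0.011] roll -0.009
```

>>> play_rows([
  {"dx":-0.05,"dy":0,"dz":-0.02,"roll":0,"grip":5},
  {"dx":-0.05,"dy":0,"dz":-0.03,"roll":0,"grip":5},
  {"dx":-0.05,"dy":0,"dz":-0.03,"roll":0,"grip":5},
])

```text
t: 14.05
tcp_pos: [600.0, -154.4, 68.1]
tcp_rot: [-0.048, -0.705, -0.049, 0.706]
ft_force: [-3.0, 3.4, -2.3]
gripper_width: 0.179
```

```bash
python3 go.py 599 -154 65 -82
```

```text
t 14.05 p [ 600.  -154.4   68.1] yaw -82.1 xaxis [-0.002  0.001 -1.   ] ft [-3.   3.4 -2.3] w 15.2 q6 1.0
dx dy dz [ 0.077 -0.014  0.024] roll -0.009
```

>>> play_rows([
  {"dx":0.02,"dy":-0.01,"dz":0,"roll":0,"grip":5},
  {"dx":0.02,"dy":-0.01,"dz":0,"roll":0,"grip":36},
  {"dx":0.02,"dy":-0.01,"dz":0,"roll":0,"grip":36},
  {"dx":0.02,"dy":-0.01,"dz":0,"roll":0,"grip":36},
  {"dx":0.02,"dy":-0.01,"dz":0,"roll":0,"grip":36},
])

```text
t: 14.55
tcp_pos: [601.2, -155.1, 68.5]
tcp_rot: [0.049, 0.706, 0.048, -0.705]
ft_force: [0.0, 0.4, -0.7]
gripper_width: 0.423
```

>>> play_rows([
  {"dx":-0.2,"dy":0,"dz":0,"roll":0,"grip":36},
  {"dx":-0.6,"dy":0,"dz":0,"roll":0,"grip":36},
  {"dx":-1.3,"dy":0,"dz":0,"roll":0,"grip":36},
  {"dx":-2.3,"dy":0,"dz":0,"roll":0,"grip":36},
  {"dx":-3.2,"dy":0,"dz":0,"roll":0,"grip":36},
])

```text
t: 15.05
tcp_pos: [600.7, -154.7, 198.2]
tcp_rot: [0.049, 0.706, 0.049, -0.705]
ft_force: [0.0, 0.2, -0.6]
gripper_width: 0.418
```

>>> play_rows([
  {"dx":0,"dy":0,"dz":0,"roll":0,"grip":36},
  {"dx":0,"dy":0,"dz":0,"roll":0,"grip":36},
  {"dx":0,"dy":0,"dz":0,"roll":0,"grip":36},
])

```text
t: 15.35
tcp_pos: [600.0, -154.3, 195.3]
tcp_rot: [-0.049, -0.705, -0.049, 0.706]
ft_force: [-0.4, -0.3, -0.7]
gripper_width: 0.422
```

```bash
python3 - <<'E'
from h import *
import json
c=manip.calibration("wrist");w=manip.read_camera("wrist");s=manip.read_camera("scene")
json.dump({k:np.array(v).tolist() for k,v in c.items()},open("w6.json","w"))
o=np.zeros((600,800,3),np.uint8)
o[:,:400]=cv2.resize(w[60:300,240:400],(400,600),interpolation=cv2.INTER_CUBIC)
o[:250,400:]=cv2.resize(s,(400,250),interpolation=cv2.INTER_AREA)
o[300:,400:]=cv2.resize(s[230:350,110:270],(400,300),interpolation=cv2.INTER_CUBIC)
cv2.imwrite("pics/m6.png",o)
E
```

```text
(no output)
```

View pics/m6.png

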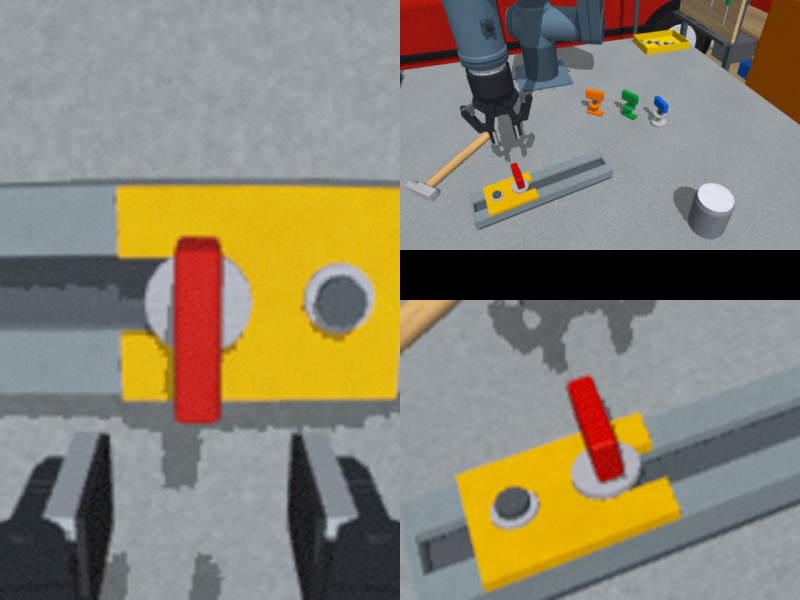

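The picture shows the stud upright and now centred: collar at (198,302), bolt at (340,300), mouth edge at x≈118. The gripper is clear, and the blue, green and orange studs are where they were. I'll check the numbers and hand in.

```bash
python3 - <<'E'
from h import *
import json
c=json.load(open("w6.json"))
a=np.radians(-82);u=np.array([np.cos(a),np.sin(a)]);n=np.array([-u[1],u[0]]);H=np.array([598.5,-150.2])
g=lambda q:(np.array(q)+.5)/2.5-.5+[240,60]
fr=lambda p:np.c_[(p-H)@u,(p-H)@n].round(1)
k=fr(wplane(c,g([(145,302),(251,302)]),47)).mean(0);m=fr(wplane(c,g([(117,257),(120,332)]),38)).mean(0);b=fr(wplane(c,g([(342,302)]),49))[0]
h=fr(wplane(c,g([(178,250),(221,250),(220,421),(177,421)]),98));d=h[2:].mean(0)-h[:2].mean(0)
print("collar",k,"mouth",m,"bolt",b,"| stud vs home by mouth",k-m-[32,0],"by bolt",k-b+[56,0],"angle",np.degrees(np.arctan2(d[1],d[0])), "handle",h.mean(0))
if abs(k-m-[32,0]).max()<4: manip.close_job();print("closed")
E
```

```text
collar [4.05 0.75] mouth [-27.75   1.5 ] bolt [60.1  1.3] | stud vs home by mouth [-0.2  -0.75] by bolt [-0.05 -0.55] angle -90.44529502008514 handle [4.525 1.15 ]
the job is handed in; nothing more can be done
closed
```

The red stud is locked in the plate's fork with its foot across the slot, and I handed the job in after about 15.5 s of the 42 s allowed.

- **Moves:** I gripped it by the handle, lowered its foot into the open slot and slid it until I felt it touch the fork's closed end (about 9 N). I then gave it the quarter turn, set the foot on the channel floor and let go.
- **Correction:** After the first release it stood about 4 mm to the side of the slot's centre line. I gripped it again, moved it to the centre, felt contact with the fork's end once more and let go.
- **Last checks:** The stud is within 0.2 mm of home along the slot and about 0.7 mm across it, measured from the plate's mouth and bolt. The handle is at 90.4° to the slot and the stud is upright. The gripper is about 100 mm clear, and the blue, green and orange studs appear unmoved.
- **Disagreements:** The camera views put the plate about 4 mm farther along the rail than the first top view did. An earlier wrist view also put the stud axis about 5 mm ahead of the tool, which the contact point contradicted. I relied on felt contact and on positions relative to the plate instead.

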